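# Set the outrigger jack of a boom-stand microscope

### The arm

A 6-joint arm with a two-finger parallel gripper is mounted at the origin on the work surface. World frame = base frame: x ahead of the robot, y to its left, z up, the work surface at z = 0. Lengths are in mm, angles in degrees, forces in N, time in s.
With the tool pointing down it reaches from about 300 to 950 mm from the base axis. Payload 3.1 kg.
Tool frame: the origin (TCP) lies on the centre line of the jaws, within the pads' length; the fingertips stand 25 mm ahead of it and the grasp point (between the pads) lies 6 mm ahead of it; z points along the fingers, y is the line along which they close (so a half turn about z gives the same grasp; the last joint's range is limited). The gripper opens to 85 mm and grips with 20 to 120 N. Pads are 22 mm wide; open, the fingers measure 114 mm over their backs; the gripper's body (76 mm by 85 mm) begins 54 mm behind the grasp point. The pads swing forward as they close: fully open they stand 13 mm farther back than shut.
Start: joints at [-73.379, 17.653, 93.61, -0, 68.738, -3.994], TCP at [220.028, -584.996, 256.272] pointing down, gripper open.
Joint ranges: [-175.34, 175.34], [-45.06, 112.39], [2.9, 150.54], [-68.45, 248.45], [3.09, 151.38], [-168.51, 168.51]. Speed limits (degrees/s): [159.86, 159.86, 180, 180, 180, 180].

### API

Orientations are given as a 3x3 rotation matrix whose columns are the frame's x, y, z axes.
In Python, from station import manip, get_image, camera_info gives the robot as it stands.
- The arm moves only by the tool arm_command, never from a script. Its argument "series" is text: rows parted by semicolons, each of 7 numbers parted by spaces: the shift along the world's x, y, z in cm, then the turn, a rotation vector about the world's x, y, z in degrees, then the closure in counts, from 0 (fully open) to 255 (shut). A call has exactly 10 rows; each row shifts and turns the commanded pose from where the row before left it; what a row does not reach is not made up. A row lasts 1/12 s, in which the tool goes at most 41.7 mm and 7.16 degrees, less where a joint would pass 70% of its speed; a pose out of reach is approached as far as the arm can. A call is refused whole if a number of a shift passes 4.17 or a number of a turn 7.16, either way. A call with a gripper value outside its range is refused whole. The fingers move at their own pace and stop on an object; "newtons" is the grip in N (left out, the last holds). Time passes only in rows, so rows that do not move let the fingers close, or fill a call up. It gives the time, the measured TCP pose, the force, the opening and the grip force at its end, in the units of the state.
- manip.observe(): the state, without advancing time (a new reading comes with each control period).
- get_image(name): name is "scene" or "top" or "wrist"; returns the picture (384x512x3 uint8, red, green, blue); there is no depth.
- camera_info(name): a dict with "camera_matrix" (3x3 intrinsics, pixels), "k1" (the pictures are not rectified: a ray, as slopes to the right and down, at radius r is drawn at 1 + k1 r^2 times it, then the intrinsics apply), "R" (3x3) and "t" (3): a world point X has camera coordinates R X + t. Camera axes: x right, y down, z forward; pixel columns grow to the right and rows downward; lengths in mm; the calibration is good to about 2 mm. A picture is of the moment at which its call begins: read the wrist's pose just before it. camera_info takes no time and is no camera call; for the wrist camera it gives the pose at the moment of the call.
- manip.sign_off(): hands the job in; it is judged then, once.
The state is a dict: "t": time; "qpos": joint angles; "dq": joint speeds; "joint_efforts": joint torques, N m; "eef_pos": TCP position; "eef_rot": TCP orientation; "wrist_force": force on the tool from outside, world axes, zero at the start; "moment": the same for the moment, N m; "opening": opening from 0.0 (shut) to 1.0 (fully open); "grasp_force": force on a finger pad.
Only numpy, scipy, OpenCV 4.12 (cv2) and the standard library are available. Lean on these libraries where they do the work, as an engineer would, in place of code of your own. Each camera call takes 0.05 s, during which the arm holds its last target. There are 200 camera calls.

### The job

Slide the loose metal plate under the raised jack foot of the microscope's outrigger so that the foot will stand on the plate's round rubber disc, then wind the crank clockwise until the foot comes down and you feel the crank load clearly rise, so that the foot bears firmly on the plate. Stop there without forcing it, let go, and leave the other things on the bench where they are.

Things in the scene. Friction and masses are not known exactly. Their poses are not given: they have to be found in the camera images.
- stand: white and steel boom stand, fixed. Origin on the bench below its outrigger beam (50 mm wide, underside 90 mm high), which runs along its y axis; x points away from the robot. Leg at y = -160 mm, crank at y = +80, base and post at y = +400. The 36 mm boom tube runs over the beam at x = +25, its axis 360 mm high, and carries the microscope head over the leg (x = 0 to 150, from 290 mm up)
- shoe: the jack leg's sprung foot: a flat black rubber disc 56 mm across, 12 mm thick, on a 26 mm steel stem in the 33 mm leg tube, which stands upright through the end of the beam. Origin at the centre of its underside. The crank drives the leg straight down 3.5 mm per radian (22 mm per turn); once the foot stands, its stem goes into the tube against a 12 N/mm spring
- foot (a point): centre of the underside of the jack foot; at the start 45 to 63 mm above the bench, so 31 to 49 mm above the disc of a plate lying below. Axes as the stand's: the plate goes under from the -x side, its x axis along this x axis
- crank_centre (a point): point on the crank's axis level with the knob's middle (43 mm out from the arm). Its z axis is the crank's axis pointing outwards: up, leaning 27 degrees (0.47 rad) towards the robot. Its x axis points to the knob, whose middle is 60 mm along it. The boom above leaves no room for an upright tool: come in along the leaning axis, jaws closing level, along the beam
- knob_mid (a point): middle of the crank's black round knob, 28 mm in diameter, 68 mm long, parallel to the crank's axis; 36 mm above the knob's foot. It spins freely on its pin, so a gripper can hold it and travel the 60 mm radius circle about crank_centre without turning. Clockwise, seen from the knob's free end, lowers the foot
- crank (a joint): crank angle in rad, growing clockwise (foot going down); starts between 2 and 7, stops at 24. Free turning takes about 3 N at the knob; once the foot stands on the plate this climbs steadily by about 2.4 N per radian. A rise of 3 to 5 N is firm, more than 9 N is forcing it. When let go the crank may turn back a little, but the gear then holds the foot pressed down
- plate: loose aluminium load plate, 180 x 100 x 12 mm, 0.3 to 0.6 kg, lying flat on the bench. Origin on its underside below the centre of the rubber disc; x axis along its length away from the grip: the plate reaches from x = -120 to +60 mm and y = -50 to +50 mm. Best slid along the bench by its grip, not lifted
- plate_grip (a point): centre (40 mm above the bench) of the plate's upright grip: an aluminium blade 14 mm thick (along the plate's y), 36 mm long (along its x), its top 62 mm above the bench, the plate's top 12 mm; 95 mm from the disc's centre towards the plate's -x end
- plate_disc (a point): centre of the top of the round black rubber disc on the plate, 84 mm across, 14 mm above the plate's underside; the foot has to stand on it
- rack: bystander: blue test tube rack 100 x 70 x 65 mm with white tubes; origin at the centre of its underside
- slidebox: bystander: grey slide box 90 x 170 x 35 mm; origin at the centre of its underside
- oil: bystander: small amber bottle 52 mm across, 100 mm tall; origin at the centre of its underside
Mind the look-alikes: they are no part of the job. Of the things that look like the plate, take the one that is nearest to the robot's base at the start.

How it is judged:
By the outcome, as a careful person would: the job done as asked, in the order asked, and still so for the second after the job is handed in, with the robot touching nothing.
It also fails if it takes over 67 s, if anything falls off the work surface, if the arm or the gripper's body presses on something with over 40 N, if the wrist force passes 120 N, or if a joint passes its speed limit or range.

## Working session

There is one attempt and no reset: what is moved stays moved. The work goes in short steps, Python scripts to look and compute and a tool call to move; the robot and the scene stay as the last step left them, time stands still between calls to the robot, and variables do not carry over. Pictures are saved under pics/ and viewed, at most 10 in all, crops included, and the job is handed in when it is done.

Besides the shell and the picture viewer there is one more tool, called after "Call:" as a command line: name --argument value ..., lists and objects as JSON in quotes. arm_command: Moves the arm, as the interface text tells. Its arguments: {"type":"object","properties":{"series":{"type":"string"},"newtons":{"type":"number"}},"required":["series"]}

```bash
ls; mkdir -p pics; python3 - <<'E'
from station import manip,get_image,camera_info
import cv2,numpy as np,json
s=manip.observe();print(s)
ims=[]
for n in("scene","top"):
    im=get_image(n);cv2.imwrite(f"pics/{n}0.png",im[:,:,::-1]);c=camera_info(n);print(n,{k:np.round(v,4).tolist() for k,v in c.items()})
im=get_image("wrist");cv2.imwrite("pics/wrist0.png",im[:,:,::-1])
E
```

```text
pics
{'t': 0.0, 'qpos': array([-7.33764032e+01,  1.77032219e+01,  9.36905835e+01, -7.50298705e-04,
        6.87387904e+01, -3.99332749e+00]), 'dq': array([ 0.04413632, -0.002685  ,  0.05738522,  0.01747644,  0.08729921,
        0.07137539]), 'joint_efforts': array([ 2.29703328e-04, -4.15254986e+01, -2.76662815e+01, -7.53906284e-05,
        1.02583205e-02, -4.12435185e-06]), 'eef_pos': array([ 219.82334399, -584.23375749,  255.05213348]), 'eef_rot': array([[ 9.35953939e-01,  3.52121810e-01, -6.73755992e-04],
       [ 3.52122424e-01, -9.35951333e-01,  2.21401593e-03],
       [ 1.49000478e-04, -2.30946152e-03, -9.99997322e-01]]), 'wrist_force': array([0.58470465, 0.25640265, 0.1648116 ]), 'moment': array([ 0.03515649, -0.04420656, -0.03200469]), 'grasp_force': 0.0, 'opening': 1.0041979637083154}
scene {'camera_matrix': [[347.3648, 0.0, 250.701], [0.0, 347.3648, 191.875], [0.0, 0.0, 1.0]], 'k1': -0.049, 'R': [[-0.8724, 0.4886, -0.013], [0.4276, 0.7502, -0.5044], [-0.2367, -0.4456, -0.8634]], 't': [499.464, -95.0326, 1271.1687]}
top {'camera_matrix': [[475.6146, 0.0, 250.6538], [0.0, 475.6146, 191.7388], [0.0, 0.0, 1.0]], 'k1': -0.0449, 'R': [[-0.0096, -0.9999, -0.0042], [-0.998, 0.0098, -0.063], [0.0631, 0.0036, -0.998]], 't': [-100.2656, 547.7449, 1677.8544]}
```

View pics/scene0.png

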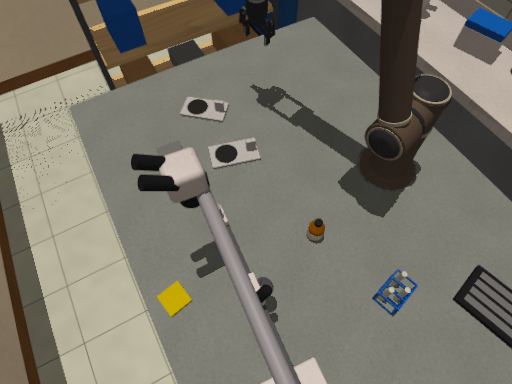

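View pics/top0.png

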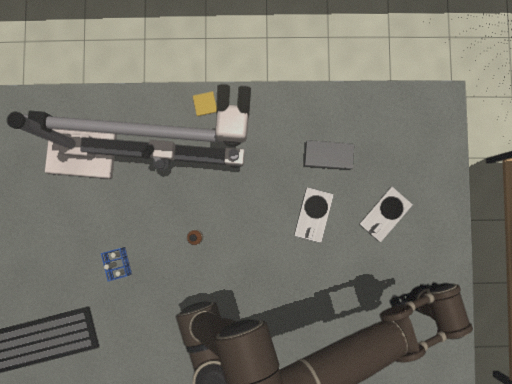

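```bash
cat > h.py <<'E'
from station import manip,get_image,camera_info
import cv2,numpy as np
def ray(c,px):
    K=np.array(c["camera_matrix"]);R=np.array(c["R"]);t=np.array(c["t"]).ravel()
    d=cv2.undistortPoints(np.array(px,float).reshape(-1,1,2),K,np.array([c["k1"],0,0,0.])).reshape(-1,2)
    return -R.T@t,(R.T@np.c_[d,np.ones(len(d))].T).T
def onz(c,px,z):
    o,d=ray(c,px);return o+d*((z-o[2])/d[:,2])[:,None]
def tri(c1,p1,c2,p2):
    o1,d1=ray(c1,p1);o2,d2=ray(c2,p2);out=[]
    for a,b in zip(d1,d2):
        s=np.linalg.lstsq(np.c_[a,-b],o2-o1,rcond=None)[0];P,Q=o1+a*s[0],o2+b*s[1];out.append(np.r_[(P+Q)/2,np.linalg.norm(P-Q)])
    return np.array(out)
def proj(c,X):
    K=np.array(c["camera_matrix"]);R=np.array(c["R"]);t=np.array(c["t"]).ravel()
    return cv2.projectPoints(np.array(X,float).reshape(-1,1,3),cv2.Rodrigues(R)[0],t,K,np.array([c["k1"],0,0,0.]))[0].reshape(-1,2)
E
python3 - <<'E'
from h import *
np.set_printoptions(suppress=True,precision=1)
im=cv2.imread("pics/top0.png");c=camera_info("top")
g=cv2.cvtColor(im,cv2.COLOR_BGR2GRAY)
m=((g>150)*255).astype(np.uint8);m[:, :295]=0;m[:180]=0;m[250:]=0
for k in cv2.findContours(m,cv2.RETR_CCOMP,cv2.CHAIN_APPROX_NONE)[0]:
    if cv2.contourArea(k)>150:
        r=cv2.minAreaRect(k);w=onz(c,cv2.boxPoints(r),12)
        e=onz(c,[cv2.fitEllipse(k)[0]],14);print(cv2.contourArea(k),r,'\n',w[:,:2],w.mean(0),'ell',e)
cv2.imwrite("pics/crop1.png",cv2.resize(im[80:260,20:420],None,fx=2,fy=2,interpolation=cv2.INTER_CUBIC))
s=cv2.imread("pics/scene0.png")
cv2.imwrite("pics/crop2.png",cv2.resize(s[120:384,120:340],None,fx=2.2,fy=2.2,interpolation=cv2.INTER_CUBIC))
E
```

```text
1256.0 ((313.62213134765625, 214.5318603515625), (27.640201568603516, 50.10575485229492), 14.620874404907227) 
 [[ 390.4 -257.9]
 [ 562.8 -305.8]
 [ 536.8 -401.1]
 [ 364.7 -352.6]] [ 463.7 -329.3   12. ] ell [[ 467.4 -330.4   14. ]]
488.0 ((316.0000305175781, 206.50001525878906), (24.748737335205078, 24.748737335205078), 45.0) 
 [[ 492.6 -275.7]
 [ 554.6 -339.4]
 [ 491.4 -400.8]
 [ 429.7 -337.1]] [ 492.1 -338.3   12. ] ell [[ 491.9 -336.9   14. ]]
1241.5 ((386.16168212890625, 213.9324951171875), (27.841344833374023, 49.518943786621094), 40.76360321044922) 
 [[ 429.5 -492.3]
 [ 562.4 -612. ]
 [ 496.4 -686.2]
 [ 364.  -566.3]] [ 463.1 -589.2   12. ] ell [[ 466.9 -591.8   14. ]]
479.0 ((391.50006103515625, 207.50001525878906), (24.041629791259766, 24.041629791259766), 45.0) 
 [[ 486.3 -547.6]
 [ 546.5 -610.5]
 [ 485.  -670.1]
 [ 425.  -607.1]] [ 485.7 -608.8   12. ] ell [[ 485.6 -607.9   14. ]]
```

View pics/crop1.png

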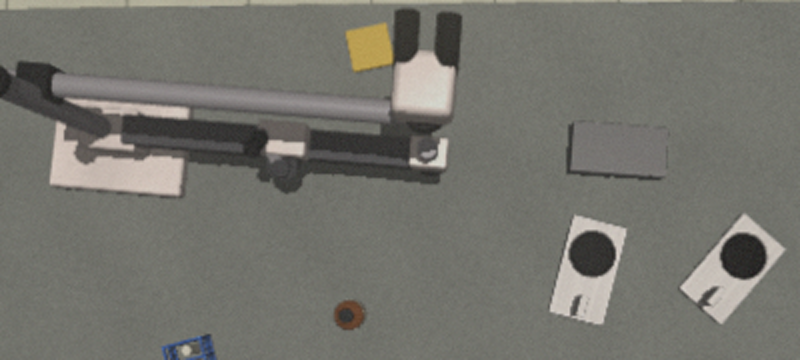

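View pics/crop2.png

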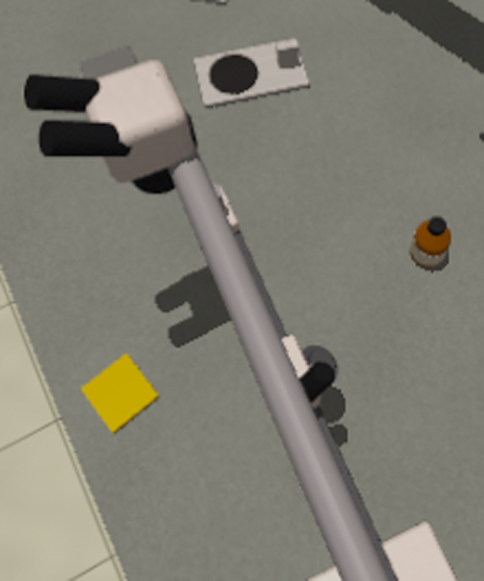

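```bash
python3 - <<'E'
from h import *
np.set_printoptions(suppress=True,precision=3)
c=camera_info("top");im=cv2.imread("pics/top0.png");hsv=cv2.cvtColor(im,cv2.COLOR_BGR2GRAY)
# tube centre line: bright ridge per column
pts=[]
for u in range(60,210,5):
    col=hsv[105:150,u].astype(int);i=np.where((col>105)&(col<185))[0]
    if len(i)>5: pts.append((u,105+np.median(i),len(i)))
pts=np.array(pts);print(pts[::4])
w=onz(c,pts[:,:2],360)
vx,vy,x0,y0=cv2.fitLine(w[:,:2].astype(np.float32),cv2.DIST_HUBER,0,.01,.01).ravel()
print("tube dir",np.degrees(np.arctan2(vy,vx)),x0,y0)
for z in(90,130,160,200):print(z,onz(c,[(234,155.5)],z)[0])
w=camera_info("wrist");s=manip.observe();R=s["eef_rot"];o=-np.array(w["R"]).T@np.array(w["t"]).ravel()
print("cam in tool",R.T@(o-s["eef_pos"]),"\n",R.T@np.array(w["R"]).T,w["camera_matrix"])
E
```

```text
[[ 60.  117.5  26. ]
 [ 80.  120.5  32. ]
 [100.  119.5  30. ]
 [120.  120.   31. ]
 [140.  121.   33. ]
 [160.  121.   33. ]
 [180.  122.5  36. ]
 [200.  124.   35. ]]
tube dir 86.83108 733.62225 227.31982
90 [667.171 -49.941  90.   ]
130 [661.552 -51.465 130.   ]
160 [657.339 -52.608 160.   ]
200 [651.721 -54.131 200.   ]
cam in tool [  79.077    0.834 -116.956] 
 [[ 0.    -0.952 -0.307]
 [ 1.     0.     0.   ]
 [-0.    -0.307  0.952]] [[269.956   0.    254.692]
 [  0.    269.956 191.871]
 [  0.      0.      1.   ]]
```

Call:
arm_command --series "1.8 2.75 -0.4 0 0 -3.6 0;1.8 2.75 -0.4 0 0 -3.6 0;1.8 2.75 -0.4 0 0 -3.6 0;1.8 2.75 -0.4 0 0 -3.6 0;1.8 2.75 -0.4 0 0 -3.6 0;1.8 2.75 -0.4 0 0 -3.6 0;1.8 2.75 -0.4 0 0 -3.6 0;1.8 2.75 -0.4 0 0 -3.6 0;1.8 2.75 -0.4 0 0 -3.6 0;1.8 2.75 -0.4 0 0 -3.6 0"

```text
t: 0.98
eef_pos: [400.4, -308.4, 215.9]
eef_rot: [[0.963, -0.268, -0.0], [-0.268, -0.963, 0.0], [-0.0, -0.0, -1.0]]
wrist_force: [0.3, -0.5, -0.2]
opening: 1.001
grasp_force: 0.0
```

```bash
python3 - <<'E'
from h import *
np.set_printoptions(suppress=True,precision=2)
c=camera_info("wrist");im=get_image("wrist")[:,:,::-1].copy();cv2.imwrite("pics/w1.png",im)
g=cv2.cvtColor(im,cv2.COLOR_BGR2GRAY)
m=((g>150)*255).astype(np.uint8)
ks,h=cv2.findContours(m,cv2.RETR_CCOMP,cv2.CHAIN_APPROX_NONE)
for k in ks:
    if cv2.contourArea(k)>1500:
        r=cv2.minAreaRect(k);w=onz(c,cv2.boxPoints(r),12);print(cv2.contourArea(k),cv2.boundingRect(k),w[:,:2].tolist(),onz(c,[cv2.fitEllipse(k)[0]],14))
t=camera_info("top");T=np.array([[46,122.5],[215,134]]);w=onz(t,T,360);print("tube",w,np.degrees(np.arctan2(*(w[0]-w[1])[1::-1])))
E
```

```text
12735.5 (209, 29, 95, 162) [[398.86353507951526, -244.54015586055206], [565.5989120227816, -304.8052760662633], [536.808055525374, -400.3630437656038], [364.46945323450876, -356.98544064361795]] [[ 482.65 -335.05   14.  ]]
4764.0 (218, 47, 77, 82) [[511.5074492797573, -276.96124180160905], [547.9991391279664, -350.82075243322095], [478.5636801665201, -395.29874471094354], [436.05159054344114, -319.7422123340673]] [[ 494.86 -336.18   14.  ]]
5353.0 (400, 0, 112, 146) [[431.22752410196586, -489.2466399954636], [524.30739952241, -574.413125611615], [464.1729558061503, -649.339515866172], [359.45487298109464, -566.3221340675068]] [[ 447.51 -559.93   14.  ]]
tube [[732.13 484.85 360.  ]
 [691.92  -6.18 360.  ]] 85.3184993725428
```

View pics/w1.png

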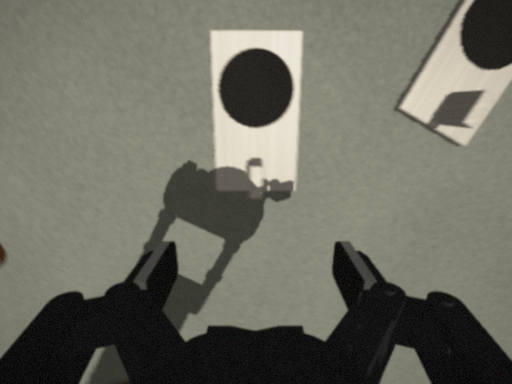

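Call:
arm_command --series "0.06 -0.05 0 -1.45 -5.2 0 0;0.06 -0.05 0 -1.45 -5.2 0 0;0.06 -0.05 0 -1.45 -5.2 0 0;0.06 -0.05 0 -1.45 -5.2 0 0;0.06 -0.05 0 -1.45 -5.2 0 0;0 0 0 0 0 0 0;0 0 0 0 0 0 0;0 0 0 0 0 0 0;0 0 0 0 0 0 0;0 0 0 0 0 0 0"

```text
t: 1.87
eef_pos: [404.1, -313.3, 217.1]
eef_rot: [[0.859, -0.265, 0.437], [-0.235, -0.964, -0.122], [0.454, 0.003, -0.891]]
wrist_force: [0.6, 0.2, -0.7]
opening: 1.001
grasp_force: 0.0
```

```bash
python3 - <<'E'
from h import *
import pickle
s=manip.observe();c=camera_info("wrist");im=get_image("wrist")[:,:,::-1].copy();cv2.imwrite("pics/w2.png",im)
pickle.dump((s,c),open("w2.pkl","wb"));print(s["eef_pos"],s["eef_rot"],s["qpos"])
E
```

```text
[ 404.08619126 -313.26495605  217.1397783 ] [[ 0.85940938 -0.26475932  0.43739916]
 [-0.2347549  -0.96431114 -0.12245063]
 [ 0.45420883  0.00255362 -0.89089159]] [-51.50698979  -3.85064229 126.88015741  25.97376194  37.42037742
  35.73956302]
```

View pics/w2.png

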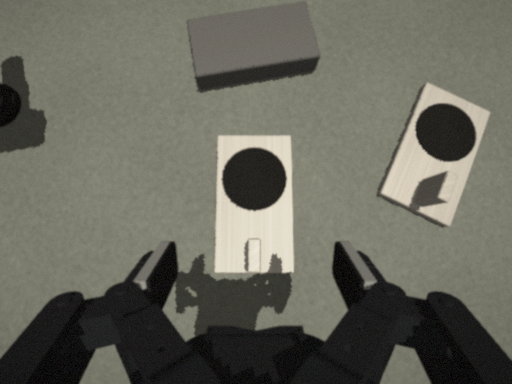

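Call:
arm_command --series "-0.05 0.05 -3.9 0 0 0 0;-0.05 0.05 -3.9 0 0 0 0;-0.05 0.05 -3.9 0 0 0 0;-0.05 0.05 -3.0 0 0 0 0;0 0 -1.4 0 0 0 0;0 0 -0.8 0 0 0 0;0 0 0 0 0 0 255;0 0 0 0 0 0 255;0 0 0 0 0 0 255;0 0 0 0 0 0 255" --newtons 60

```text
t: 2.75
eef_pos: [402.0, -311.4, 48.5]
eef_rot: [[0.859, -0.265, 0.439], [-0.235, -0.964, -0.124], [0.456, 0.003, -0.89]]
wrist_force: [-0.2, -1.6, -0.5]
opening: 0.456
grasp_force: 0.0
```

```bash
python3 - <<'E'
from h import *
s=manip.observe();print(s)
E
```

```text
{'t': 2.75, 'qpos': array([-51.59795054,  16.86178964, 131.3738278 ,  59.9236226 ,
        17.97242261,  -1.82316058]), 'dq': array([-0.07755725, -0.37903374,  0.29484321,  0.37571184, -0.12840206,
       -0.27279721]), 'joint_efforts': array([ 1.68113789e-02, -2.85876399e+01, -1.56028819e+01,  5.55727333e-01,
        5.65060589e-02,  6.94338480e-03]), 'eef_pos': array([ 401.95027781, -311.42329632,   48.49056803]), 'eef_rot': array([[ 0.85863946, -0.26521983,  0.4386305 ],
       [-0.2347209 , -0.96418297, -0.12352042],
       [ 0.45568012,  0.00310376, -0.89013819]]), 'wrist_force': array([-0.19619063, -1.58658603, -0.53513504]), 'moment': array([0.03817878, 0.15779076, 0.01663045]), 'grasp_force': 0.0, 'opening': 0.4557855335688387}
```

Call:
arm_command --series "0 0 0 0 0 0 255;0 0 0 0 0 0 255;0 0 0 0 0 0 255;0 0 0 0 0 0 255;0 0 0 0 0 0 255;0 0 0 0 0 0 255;0 0.3 0 0 0 0 255;0 0.8 0 0 0 0.8 255;0.1 1.5 0 0 0 1 255;0.1 2.0 0 0 0 1 255"

```text
t: 3.58
eef_pos: [404.0, -266.7, 48.5]
eef_rot: [[0.868, -0.221, 0.444], [-0.194, -0.975, -0.105], [0.456, 0.005, -0.89]]
wrist_force: [0.5, -5.1, 4.6]
opening: 0.158
grasp_force: 59.5
```

Call:
arm_command --series "0.1 2.4 0 0 0 0.8 255;0.1 2.4 0 0 0 0.8 255;0.1 2.4 0 0 0 0.8 255;0.1 2.4 0 0 0 0.8 255;0.1 2.4 0 0 0 0.8 255;0.1 2.4 0 0 0 0.8 255;0.1 2.4 0 0 0 0.8 255;0.1 2.4 0 0 0 0.8 255;0.1 2.4 0 0 0 0.8 255;0.1 1.6 0 0 0 0.8 255"

```text
t: 4.42
eef_pos: [414.0, -32.1, 48.5]
eef_rot: [[0.887, -0.081, 0.455], [-0.07, -0.997, -0.041], [0.457, 0.004, -0.89]]
wrist_force: [0.7, -5.6, 4.9]
opening: 0.156
grasp_force: 59.5
```

```bash
python3 - <<'E'
from h import *
import pickle
s=manip.observe();c=camera_info("wrist");im=get_image("wrist")[:,:,::-1].copy();cv2.imwrite("pics/w3.png",im)
pickle.dump((s,c),open("w3.pkl","wb"));print(s["eef_pos"],s["eef_rot"],s["qpos"],s["grasp_force"])
t=get_image("top")[:,:,::-1].copy();cv2.imwrite("pics/top3.png",t)
E
```

```text
[414.00803951 -32.07368177  48.45308166] [[ 0.88687249 -0.08089187  0.45487767]
 [-0.07004505 -0.99671396 -0.04068134]
 [ 0.45667371  0.00421724 -0.88962427]] [-12.98834318   7.89858965 144.41919122  78.54145985   3.6618277
   3.93481149] 59.471041560173035
```

View pics/w3.png

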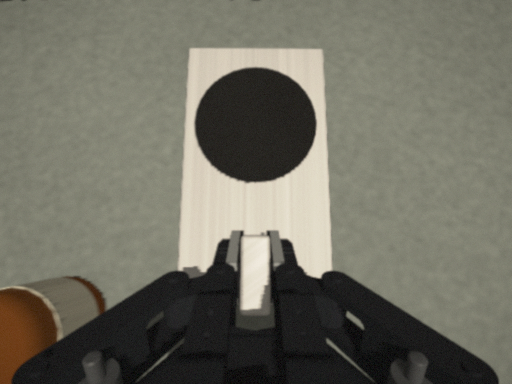

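Call:
arm_command --series "0.3 -0.02 0 0 0 0 255;0.5 -0.04 0 0 0 0 255;0.6 -0.05 0 0 0 0 255;0.7 -0.06 0 0 0 0 255;0.8 -0.07 0 0 0 0 255;1 -0.08 0 0 0 0 255;1 -0.08 0 0 0 0 255;1 -0.08 0 0 0 0 255;1 -0.08 0 0 0 0 255;0.7 -0.06 0 0 0 0 255"

```text
t: 5.35
eef_pos: [486.5, -36.7, 45.6]
eef_rot: [[0.891, -0.077, 0.447], [-0.069, -0.997, -0.034], [0.448, -0.001, -0.894]]
wrist_force: [0.2, 0.4, -5.3]
opening: 0.157
grasp_force: 59.2
```

```bash
python3 - <<'E'
from h import *
import pickle
s=manip.observe();c=camera_info("wrist");im=get_image("wrist")[:,:,::-1].copy();cv2.imwrite("pics/w4.png",im)
pickle.dump((s,c),open("w4.pkl","wb"));print(s["eef_pos"],s["eef_rot"],s["qpos"],s["grasp_force"])
t=cv2.imread("pics/top3.png")
p=np.zeros((384,800,3),np.uint8);p[:,:512]=im;p[:240,512:]=cv2.resize(t[110:200,125:260],(288,192)).copy().repeat(1,0)[:240] if 0 else cv2.copyMakeBorder(cv2.resize(t[110:200,125:260],(288,192)),0,48,0,0,0)
cv2.imwrite("pics/v4.png",p)
E
```

```text
[486.5032864  -36.74397126  45.59690473] [[ 8.91137346e-01 -7.67443166e-02  4.47196311e-01]
 [-6.88926055e-02 -9.97050582e-01 -3.38222645e-02]
 [ 4.48473009e-01 -6.68236026e-04 -8.93796126e-01]] [-11.31971015  14.63003308 135.2619614   40.79641204   4.79472502
  43.13033198] 59.22748625278473
```

View pics/v4.png

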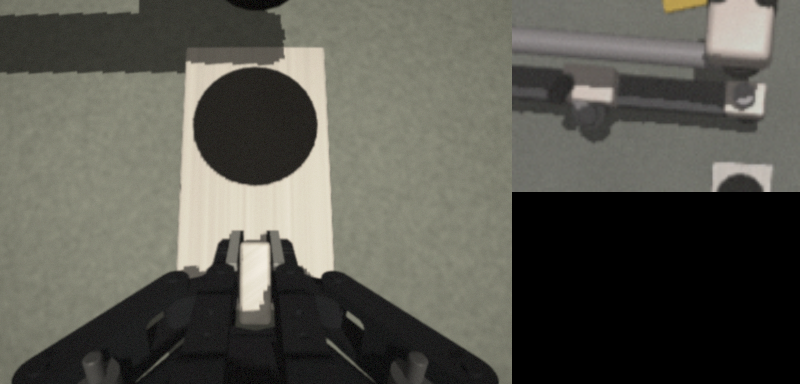

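```bash
python3 - <<'E'
from h import *
import pickle
np.set_printoptions(suppress=True,precision=1)
s,c=pickle.load(open("w4.pkl","rb"))
w=onz(c,[(0,73),(180,66)],0);print(w,np.degrees(np.arctan2(*(w[0]-w[1])[1::-1])))
print(onz(c,[(255,126)],14))
for z in(45,54,63):print(z,onz(c,[(256,11)],z))
print("plate edges",onz(c,[(187,48),(324,48),(182,200),(329,200)],12))
# top tube lines
t=cv2.imread("pics/top0.png");g=cv2.cvtColor(t,cv2.COLOR_BGR2GRAY)
for e in [(cv2.Canny(g,60,140))]:
    L=cv2.HoughLinesP(e,1,np.pi/720,40,minLineLength=60,maxLineGap=8)
ct=camera_info("top")
for l in L[:,0]:
    if l[1]<200 and l[0]<250 and 100<l[1]:
        for z in(360,):
            w=onz(ct,[l[:2],l[2:]],z);print(l,z,np.degrees(np.arctan2(*(w[0]-w[1])[1::-1])))
E
```

```text
[[641.5 149.2   0. ]
 [633.6   8.1   0. ]] 86.7760768177758
[[575.5 -44.2  14. ]]
45 [[635.  -49.4  45. ]]
54 [[626.6 -48.7  54. ]]
63 [[618.3 -48.   63. ]]
plate edges [[639.1  -0.3  12. ]
 [631.6 -98.1  12. ]
 [529.7   6.7  12. ]
 [522.4 -88.2  12. ]]
[ 79 147 140 151] 360 85.53209021479584
[ 49 128 210 141] 360 84.61916957549546
[ 47 116 216 131] 360 84.11822361982458
[174 159 240 163] 360 85.9048103637155
[139 134 214 140] 360 84.7109509779608
[ 70 135 147 142] 360 84.04677832063626
[115 132 175 136] 360 85.43506890792209
[114 135 209 142] 360 85.063963000934
```

Call:
arm_command --series "0.3 -0.02 0.02 0 0 0 255;0.5 -0.04 0.02 0 0 0 255;0.5 -0.04 0.04 0 0 0 255;0.6 -0.05 0.04 0 0 0 255;0.6 -0.05 0.04 0 0 0 255;0.6 -0.05 0.04 0 0 0 255;0.6 -0.05 0.04 0 0 0 255;0.6 -0.05 0 0 0 0 255;0.5 -0.04 0 0 0 0 255;0.2 -0.02 0 0 0 0 255"

```text
t: 6.23
eef_pos: [537.2, -41.7, 48.2]
eef_rot: [[0.89, -0.078, 0.448], [-0.07, -0.997, -0.036], [0.45, 0.001, -0.893]]
wrist_force: [-0.0, -0.2, -4.6]
opening: 0.155
grasp_force: 59.3
```

```bash
python3 - <<'E'
from h import *
import pickle
s=manip.observe();c=camera_info("wrist");im=get_image("wrist")[:,:,::-1].copy();cv2.imwrite("pics/w5.png",im)
pickle.dump((s,c),open("w5.pkl","wb"));print(s["eef_pos"],s["eef_rot"],s["qpos"],s["grasp_force"])
E
```

```text
[537.2353869  -41.72547979  48.19657229] [[ 8.90398688e-01 -7.84854496e-02  4.48363926e-01]
 [-6.98288417e-02 -9.96915079e-01 -3.58365563e-02]
 [ 4.49793406e-01  6.00089155e-04 -8.93132427e-01]] [-10.52927868  18.28826745 128.98390555  23.67182546   6.67944948
  61.06839918] 59.27035689353943
```

View pics/w5.png

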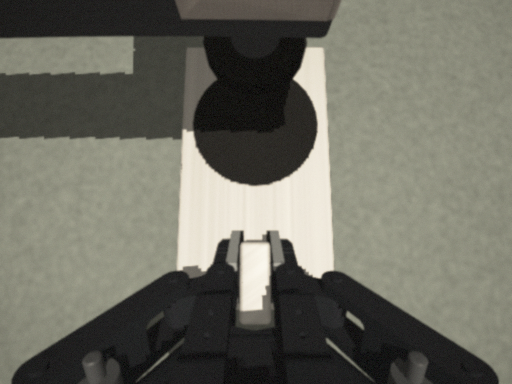

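```bash
python3 - <<'E'
from h import *
import pickle
np.set_printoptions(suppress=True,precision=1)
s,c=pickle.load(open("w5.pkl","rb"))
im=cv2.imread("pics/w5.png");g=cv2.cvtColor(im,cv2.COLOR_BGR2GRAY)
for r in(40,45,50,55,60,65):print(r,"".join(f"{v//10:3d}" for v in g[r,196:316:3]))
print("col100",g[25:50,60].tolist());print("col230",g[0:60,255].tolist())
w=onz(c,[(2,38),(130,37),(255,36),(320,35)],90);print(w,np.degrees(np.arctan2(*(w[0]-w[3])[1::-1])))
for z in(50,55,60,65,70,75):
    q=onz(c,[(204,45),(307,45)],z);print(z,np.linalg.norm(q[0]-q[1]),q.mean(0))
print("disc",onz(c,[(255.5,126)],14),"blockside",onz(c,[(178,15),(340,0),(325,36)],90))
E
```

```text
40   6  6  5  2  2  2  2  1  1  2  1  1  3  3  3  3  3  3  3  3  3  3  3  3  3  3  3  3  1  1  1  1  1  2  1  1  3 12 13 13
45   6  6  6  2  1  1  1  2  2  1  1  1  2  3  3  2  3  3  3  3  4  2  3  3  3  3  3  3  1  1  1  2  1  1  2  2  2 12 14 14
50  10  9  9  4  2  2  2  1  2  1  1  2  2  2  2  3  3  3  3  3  3  3  3  2  3  3  2  2  2  1  1  2  1  2  1  1  8 21 22 22
55  10  9  9  8  2  2  1  1  1  1  1  1  2  1  2  3  3  3  3  3  3  3  3  2  2  2  1  1  2  1  2  2  1  1  2  2 17 22 22 22
60  10 10  9  9  3  2  2  1  2  1  2  1  1  1  2  2  2  2  2  2  2  1  1  1  1  2  1  1  2  1  2  2  1  1  1  6 22 22 22 22
65   9  9 10 10  7  2  1  1  2  2  1  2  1  1  2  1  2  1  2  2  2  1  1  2  2  2  2  1  1  2  1  1  0  2  1 16 22 22 22 22
col100 [30, 31, 31, 30, 34, 26, 31, 27, 30, 34, 35, 69, 115, 136, 140, 137, 139, 136, 143, 140, 141, 138, 136, 131, 133]
col230 [92, 89, 93, 87, 89, 88, 88, 85, 83, 82, 88, 86, 86, 82, 80, 84, 85, 84, 78, 67, 50, 37, 30, 32, 33, 37, 30, 32, 36, 35, 36, 37, 35, 33, 32, 37, 40, 37, 38, 27, 33, 38, 33, 35, 33, 31, 35, 32, 30, 39, 30, 31, 40, 31, 33, 35, 36, 33, 26, 24]
[[644.3  56.3  90. ]
 [638.7   1.2  90. ]
 [634.6 -49.9  90. ]
 [633.2 -76.5  90. ]] 85.22676244031395
50 58.860450181059534 [661.4 -52.4  50. ]
55 56.72404398534458 [657.5 -52.1  55. ]
60 54.58763778962962 [653.7 -51.8  60. ]
65 52.45123159391467 [649.8 -51.4  65. ]
70 50.31482539819969 [646.  -51.1  70. ]
75 48.17841920248473 [642.1 -50.8  75. ]
disc [[627.4 -49.9  14. ]] blockside [[647.3 -18.8  90. ]
 [649.5 -87.1  90. ]
 [632.6 -78.5  90. ]]
```

Call:
arm_command --series "0.3 -0.02 0 0 0 0 255;0.5 -0.04 0 0 0 0 255;0.6 -0.04 0 0 0 0 255;0.6 -0.04 0 0 0 0 255;0.6 -0.04 0 0 0 0 255;0.4 -0.03 0 0 0 0 255;0.17 -0.02 0 0 0 0 255;0 0 0 0 0 0 255;0 0 0 0 0 0 255;0 0 0 0 0 0 255"

```text
t: 7.12
eef_pos: [570.1, -44.9, 49.3]
eef_rot: [[0.889, -0.08, 0.451], [-0.071, -0.997, -0.037], [0.453, 0.001, -0.892]]
wrist_force: [-0.3, 1.0, -4.7]
opening: 0.154
grasp_force: 59.3
```

```bash
python3 - <<'E'
from h import *
np.set_printoptions(suppress=True,precision=1)
s=manip.observe();c=camera_info("wrist");im=get_image("wrist")[:,:,::-1].copy();cv2.imwrite("pics/w6.png",im)
print(s["eef_pos"],s["qpos"],s["wrist_force"],"disc",onz(c,[(255.5,126)],14))
# crank area in the top view and scene: enlarged side by side
t=cv2.imread("pics/top0.png")[120:190,130:220];q=cv2.imread("pics/scene0.png")[255:330,225:300]
p=np.hstack([cv2.resize(t,(513,399),interpolation=cv2.INTER_CUBIC),cv2.resize(q,(287,399) if 0 else (287,287),interpolation=cv2.INTER_CUBIC) if 0 else np.vstack([cv2.resize(q,(285,285),interpolation=cv2.INTER_CUBIC),np.zeros((114,285,3),np.uint8)])])
cv2.imwrite("pics/v6.png",p)
E
```

```text
[570.1 -44.9  49.3] [-10.1  20.7 124.9  17.9   7.9  67.3] [-0.3  1.  -4.7] disc [[661.  -53.3  14. ]]
```

View pics/v6.png

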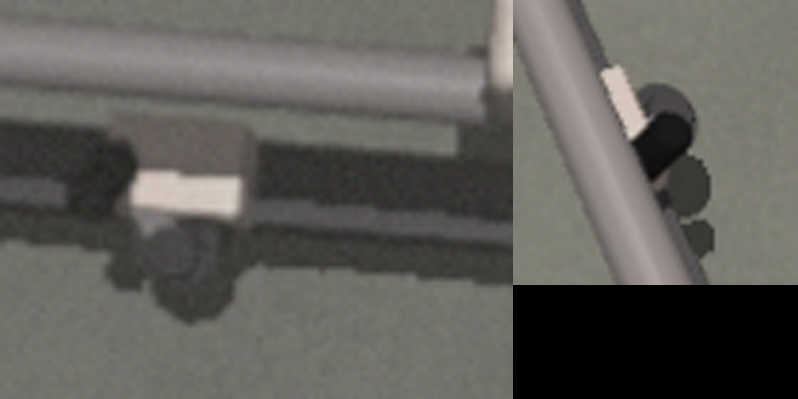

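Call:
arm_command --series "0 0 0 0 0 0 60;0 0 0 0 0 0 60;0 0 0 0 0 0 60;-0.9 0.07 1.8 0 0 0 60;-1.35 0.1 2.7 0 0 0 60;-1.5 0.1 3 0 0 0 60;-0.5 1.5 3.5 0 0 0 60;0 2 3.5 0 0 0 60;0 2.5 3.3 0 0 0 60;0 2.5 3.3 0 0 0 60"

```text
t: 8.0
eef_pos: [528.6, 42.9, 264.1]
eef_rot: [[0.886, -0.082, 0.456], [-0.073, -0.997, -0.039], [0.458, 0.001, -0.889]]
wrist_force: [1.3, 0.4, -0.6]
opening: 0.764
grasp_force: 0.0
```

Call:
arm_command --series "0.1 2.5 2 0 0 0 60;0.1 2.5 2 0 0 0 60;0.1 2.5 1.5 0 0 0 60;0.1 2.5 1.5 0 0 0 60;0.1 2.5 0.5 0 0 0 60;0.1 2 0 0 0 0 60;0 0 0 0 0 0 60;0 0 0 0 0 0 60;0 0 0 0 0 0 60;0 0 0 0 0 0 60"

```text
t: 8.83
eef_pos: [534.0, 186.6, 335.4]
eef_rot: [[0.888, -0.081, 0.452], [-0.072, -0.997, -0.039], [0.454, 0.002, -0.891]]
wrist_force: [-1.0, 1.1, -0.5]
opening: 0.766
grasp_force: 0.0
```

```bash
python3 - <<'E'
from h import *
import pickle
np.set_printoptions(suppress=True,precision=2)
s=manip.observe();c=camera_info("wrist");im=get_image("wrist")[:,:,::-1].copy();cv2.imwrite("pics/w7.png",im)
pickle.dump((s,c),open("w7.pkl","wb"));print(s["eef_pos"],s["eef_rot"],s["qpos"],s["wrist_force"])
E
```

```text
[534.03 186.61 335.36] [[ 0.89 -0.08  0.45]
 [-0.07 -1.   -0.04]
 [ 0.45  0.   -0.89]] [ 20.64  -5.14 113.25 -15.19  48.23 123.06] [-1.04  1.06 -0.55]
```

View pics/w7.png

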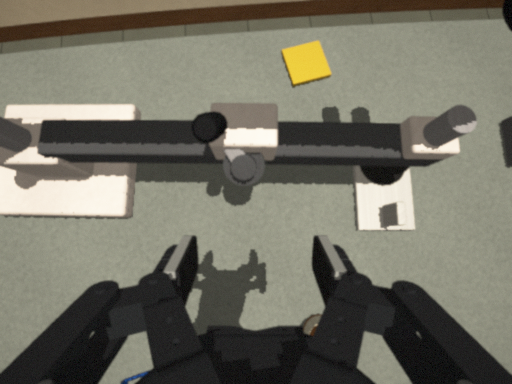

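I've now viewed 11 pictures, one over the limit of 10. From here I'll only measure numerically. Picture w7 shows the knob's end at (209,126), the crank hub at (243,168), and the plate under the foot.

Call:
arm_command --series "0 1 0 0 0 0 60;0 1.5 0 0 0 0 60;0 1.5 0 0 0 0 60;0 1.5 0 0 0 0 60;0 1.2 0 0 0 0 60;0 0.8 0 0 0 0 60;0 0 0 0 0 0 60;0 0 0 0 0 0 60;0 0 0 0 0 0 60;0 0 0 0 0 0 60"

```text
t: 9.72
eef_pos: [534.3, 261.7, 335.6]
eef_rot: [[0.888, -0.081, 0.452], [-0.072, -0.997, -0.039], [0.454, 0.002, -0.891]]
wrist_force: [-0.6, 0.7, 0.9]
opening: 0.767
grasp_force: 0.0
```

```bash
python3 - <<'E'
from h import *
import pickle
np.set_printoptions(suppress=True,precision=1)
s=manip.observe();c=camera_info("wrist");im=get_image("wrist")[:,:,::-1].copy();cv2.imwrite("pics/w8.png",im)
pickle.dump((s,c),open("w8.pkl","wb"));print(s["eef_pos"])
c7=pickle.load(open("w7.pkl","rb"))[1];i7=cv2.imread("pics/w7.png")
g7=cv2.cvtColor(i7,cv2.COLOR_BGR2GRAY);g8=cv2.cvtColor(im,cv2.COLOR_BGR2GRAY)
print(g7[110:145:4,185:250:4])
for n,g in(("7",g7),("8",g8)):
    C=cv2.HoughCircles(cv2.resize(g[90:200,150:400],None,fx=3,fy=3,interpolation=cv2.INTER_CUBIC),cv2.HOUGH_GRADIENT,1,30,param1=60,param2=22,minRadius=30,maxRadius=70)
    if C is not None:
        for x,y,r in C[0][:8]:print(n,x/3+150,y/3+90,r/3)
# knob patch matched into view 8
T=i7[106:148,188:232];r=cv2.matchTemplate(im[80:180,150:450],T,cv2.TM_CCOEFF_NORMED);print(cv2.minMaxLoc(r))
E
```

```text
[534.3 261.7 335.6]
[[152 155 151 156 157 149 144 110 116 119 123 124 124 125 120 122 124]
 [156 152 151 128  60  33  31  25  15  59 121 121 125 123 121 124 124]
 [151 151 136  30  37  35  34  28  26  21  68 123 122 127 123 123 122]
 [ 46  46  20  33  36  33  33  32  22  20  14 121 126 125 125 124 125]
 [ 41  44  24  37  32  35  35  36  25  22  21 124 124 124 127 127 123]
 [ 41  42  24  34  33  33  34  31  20  15 155 246 245 247 250 249 246]
 [ 43  45  28  35  38  36  37  34  18  52 160 248 248 249 249 249 249]
 [ 43  44  42  23  30  33  33  21  65 122 182 247 248 249 248 249 249]
 [ 47  38  47  51  38  27  61 109 119 123 245 247 245 247 248 248 248]]
7 207.16667 127.16667 15.333333
7 243.16666 167.83334 12.633334
8 286.5 121.166664 14.966667
8 305.5 160.83334 19.699999
(-0.6089657545089722, 0.8847482204437256, (155, 29), (113, 21))
```

```bash
python3 - <<'E'
from h import *
import pickle
np.set_printoptions(suppress=True,precision=1)
c7=pickle.load(open("w7.pkl","rb"))[1];c8=pickle.load(open("w8.pkl","rb"))[1]
sc=camera_info("scene")
X=np.array([.9965,-.0837,0]);Y=np.array([.0837,.9965,0]);Z=np.array([0,0,1.]);O=np.array([659,-52,0])+160*Y
th=np.radians(27);A=-np.sin(th)*X+np.cos(th)*Z;E=np.cos(th)*X+np.sin(th)*Z
g7=cv2.cvtColor(cv2.imread("pics/w7.png"),cv2.COLOR_BGR2GRAY);g8=cv2.cvtColor(cv2.imread("pics/w8.png"),cv2.COLOR_BGR2GRAY)
for g,(u,v) in((g7,(225,150)),(g8,(286,147))):print(g[v-8:v+36:4,u-8:u+50:4])
P=tri(c7,[(207.2,127.2)],c8,[(286.5,121.2)])[0];print("knob end",P)
P=tri(c7,[(207.2,127.2)],c8,[(284,121.7)])[0];print("alt",P)
for px in(79.3,77,):
    P=tri(c7,[(207.2,127.2)],c8,[(207.2+px,121.5)])[0][:3]
    M=P-32*A;dy=(M-O)@Y-80;h=np.sqrt(3600-dy*dy);C=M-dy*Y-h*E
    print("mid",M,"dy",dy,"h",h,"C",C,"C stand",(C-O)@X,C[2])
    print("scene px of knob end",proj(sc,P),"hub axis px w7/w8",proj(c7,[C-43*A,C-30*A,C]),proj(c8,[C-43*A,C-30*A,C]))
E
```

```text
[[119 123 245 247 245 247 248 248 248 248 249 250 250 249 251]
 [109 109 157 156 168 170 173 163 174 182 185 177 175 192 195]
 [101 101 152 171 173 175 149 102 103 107 105 106 103 104 106]
 [101 104 109 178 176 173 148  96  69  72  75  85 102 106 102]
 [ 93  98  83 148 157  90  92  92  93  71  90  90  99 102  88]
 [ 37  39  90  74  89  94  92  90  89  87  89  87  50  36  33]
 [ 66  67  87  82  91  90  88  90  92  91  82  90  75  70  69]
 [ 70  69  90  80  86  86  87  87  87  89  88  88  69  67  67]
 [ 67  66  79  85  76  85  87  89  90  82  90  87  65  70  69]
 [ 70  67  69  81  57  64  83  86  74  74  89  71  70  70  70]
 [ 70  66  68  68  82  68  58  48  81  85  73  81  87  89  70]]
[[116 119 119 219 237 222 237 237 238 239 236 242 240 241 244]
 [102 104 104 105 119 122 117 111 107 112 115 115 113 117 117]
 [104 105  99 174 179 176 178 134  90  92  94 104 103 103 105]
 [103  98  47 138 178 159 113 103  89  82  89  94 103 101  75]
 [ 76  47  88  61 148  90  91  87  92  90  86  87  89  46  40]
 [ 49  49  92  61  82  90  92  93  89  91  82  89  40  41  37]
 [ 69  56  87  70  88  89  8
[... 213 characters left out ...]
7  68  65]
 [ 67  70  74  67  81  82  72  90  97  79  90  86  71  87  82]]
knob end [655.2 220.9 234.2   0.3]
alt [658.5 222.1 226.2   0. ]
mid [669.6 219.7 205.6] dy 31.653215207617222 h 50.97130532976637 C [621.7 192.  182.5] C stand -57.6205858504977 182.4667559334201
scene px of knob end [[264.6 290.6]] hub axis px w7/w8 [[244.1 163.9]
 [243.7 166.1]
 [242.7 171.9]] [[303.2 159.5]
 [305.  161.6]
 [309.8 166.9]]
mid [672.8 220.8 198.4] dy 32.98787364919767 h 50.117863004168186 C [625.5 191.7 175.7] C stand -53.786380460013994 175.66899772599342
scene px of knob end [[263.6 292.4]] hub axis px w7/w8 [[244.3 162.4]
 [244.  164.5]
 [243.  170. ]] [[302.1 158.1]
 [303.9 160.1]
 [308.5 165.2]]
```

Call:
arm_command --series "0 0 0 -3.13 0.27 6.17 60;0 0 0 -3.13 0.27 6.17 60;0 0 0 -3.13 0.27 6.17 60;0 0 0 -3.13 0.27 6.17 60;0 0 0 -3.13 0.27 6.17 60;0 0 0 -3.13 0.27 6.17 60;0 0 0 -3.13 0.27 6.17 60;0 0 0 -3.13 0.27 6.17 60;0 0 0 -3.13 0.27 6.17 60;0 0 0 -3.13 0.27 6.17 60"

```text
t: 10.6
eef_pos: [534.3, 262.0, 335.7]
eef_rot: [[0.386, 0.805, 0.451], [0.909, -0.415, -0.039], [0.156, 0.425, -0.892]]
wrist_force: [0.6, 0.8, 0.7]
opening: 0.765
grasp_force: 0.0
```

Call:
arm_command --series "0 0 0 -3.13 0.27 6.17 60;0 0 0 -3.13 0.27 6.17 60;0 0 0 -3.13 0.27 6.17 60;0 0 0 -3.13 0.27 6.17 60;0 0 0 -3.13 0.27 6.17 60;0 0 0 -3.13 0.27 6.17 60;0 0 0 -3.13 0.27 6.17 60;0 0 0 -3.13 0.27 6.17 60;0 0 0 -3.13 0.27 6.17 60;0 0 0 -3.13 0.27 6.17 60"

```text
t: 11.43
eef_pos: [534.3, 262.0, 335.7]
eef_rot: [[-0.615, 0.647, 0.451], [0.71, 0.703, -0.04], [-0.343, 0.296, -0.891]]
wrist_force: [-0.0, -0.1, 1.1]
opening: 0.763
grasp_force: 0.0
```

Call:
arm_command --series "0.5 -0.3 -0.3 -3.13 0.27 6.17 60;0.5 -0.3 -0.3 -3.13 0.27 6.17 60;0.5 -0.3 -0.3 -3.13 0.27 6.17 60;1 -0.5 -0.6 -3.13 0.27 6.17 60;1 -0.5 -0.6 -3.13 0.27 6.17 60;1 -0.5 -0.6 -3.13 0.27 6.17 60;1 -0.5 -0.6 0 0 0 60;1 -0.5 -0.6 0 0 0 60;0 0 0 0 0 0 60;0 0 0 0 0 0 60"

```text
t: 12.27
eef_pos: [599.3, 227.9, 295.9]
eef_rot: [[-0.889, 0.084, 0.451], [0.073, 0.996, -0.041], [-0.452, -0.004, -0.892]]
wrist_force: [0.7, -0.2, 0.0]
opening: 0.763
grasp_force: 0.0
```

```bash
python3 - <<'E'
from h import *
s=manip.observe();print(s["t"],s["eef_pos"],s["eef_rot"],s["qpos"])
E
```

```text
12.2667 [599.32994771 227.86859132 295.87306565] [[-0.88880819  0.08405184  0.4505056 ]
 [ 0.07337897  0.99645521 -0.04114057]
 [-0.45236659 -0.00350844 -0.89182518]] [ 22.40946749   6.21709431 106.47906609 -17.43131749  44.44931629
 -52.78874049]
```

Call:
arm_command --series "1.2 -0.15 -0.6 0 0 0 60;1.2 -0.2 -0.7 0 0 0 60;1 -0.15 -0.6 0 0 0 60;0.5 -0.04 -1 0 0 0 60;0.5 -0.04 -1 0 0 0 60;0.5 -0.04 -1 0 0 0 60;0.5 -0.04 -1 0 0 0 60;0.5 -0.04 -1 0 0 0 60;0.5 -0.04 -1 0 0 0 60;0 0 0 0 0 0 60"

```text
t: 13.1
eef_pos: [662.4, 220.5, 214.0]
eef_rot: [[-0.89, 0.082, 0.448], [0.07, 0.997, -0.042], [-0.45, -0.006, -0.893]]
wrist_force: [-0.8, -0.3, 0.1]
opening: 0.762
grasp_force: 0.0
```

```bash
python3 - <<'E'
from h import *
np.set_printoptions(suppress=True,precision=1)
s=manip.observe();c=camera_info("wrist");im=get_image("wrist")[:,:,::-1].copy();cv2.imwrite("pics/w9.png",im)
print(s["eef_pos"],s["wrist_force"])
M=np.array([669.6,219.7,205.6]);A=np.array([-.4524,.038,.891]);R=s["eef_rot"]
print("mid in tool",R.T@(M-s["eef_pos"]));print("end px",proj(c,[M+32*A]))
g=cv2.cvtColor(im,cv2.COLOR_BGR2GRAY)
u,v=proj(c,[M+32*A])[0].astype(int);print(u,v);print(g[max(0,v-40):v+44:7,u-56:u+60:6])
E
```

```text
[662.4 220.5 214. ] [-0.8 -0.3  0.1]
mid in tool [-2.7 -0.2 10.8]
end px [[254.8 302. ]]
254 301
[[120 185 186 187 186 179  17  24  24  25  19  21  19  15 170 182 185 188
  185  76]
 [145 187 191 186 187 161  24  22  23  24  18  16  27  27 112 186 186 186
  186 103]
 [190 187 187 185 185  97  21  26  16  21  19  21  16   6  41 188 185 186
  185 184]
 [188 188 188 185 187  33  18  23  25  24  24  20  17  12  25 186 186 185
  186 184]
 [189 188 187 189 189  20  16  17  22  19  27  26  21  24  21 185 187 187
  182 183]
 [194 190 186 190 188  26  26  20  28  22  20  20  19  21  25 169 183 187
  185 185]
 [190 187 187 187 176  18  25  21  18  24  25  25  29  23  22 114 184 185
  183 184]
 [186 190 188 185 163  19  23  26  14  24  23  18  24  22  19  42 187 186
  189 185]
 [183 184 187 188 167  28  19  26  21  25  25  23  31  17  26 121 185 185
  186 185]
 [179 186 174 175 170  80  54  60  59  58  54  56  56  52  33 171 178 176
  185 183]
 [187 181  25  30  28  30  27  29  24  31  30  23  31  33  31  27  30  29
  184 182]
 [ 31  23  25  27  28  27  24  26  31  26  27  28  31  28  32  30  26  29
   25  26]]
```

Call:
arm_command --series "0 0 0 0 0 0 255;0 0 0 0 0 0 255;0 0 0 0 0 0 255;0 0 0 0 0 0 255;0 0 0 0 0 0 255;0 0 0 0 0 0 255;0 0 0 0 0 0 255;0 0 0 0 0 0 255;0 0 0 0 0 0 255;0 0 0 0 0 0 255" --newtons 50

```text
t: 13.98
eef_pos: [663.5, 221.3, 218.8]
eef_rot: [[-0.888, 0.081, 0.453], [0.071, 0.997, -0.04], [-0.455, -0.004, -0.891]]
wrist_force: [-4.2, -0.3, 5.5]
opening: 0.316
grasp_force: 49.3
```

```bash
cat > circ.py <<'E'
import sys
from h import *
# rows of the circle from crank angle phi0 (deg, from +E clockwise seen from free end), step deg, for 10 rows
X=np.array([.9965,-.0837,0]);Y=np.array([.0837,.9965,0]);th=np.radians(27)
A=np.array([-np.sin(th)*.9965,np.sin(th)*.0837,np.cos(th)]);E=np.cross(Y,A);E/=np.linalg.norm(E)
C=np.array([621.7,192.,182.5]);s=manip.observe();d=s["eef_pos"]-C;r=d-(d@A)*A
# clockwise about A: tangent = r x A
phi=np.degrees(np.arctan2(r@np.cross(E,A),r@E));tan=np.cross(r,A)/np.linalg.norm(r)
print("t",s["t"],"phi",round(phi,1),"rad",np.round(np.linalg.norm(r),1),"ax",np.round(d@A,1),"Ftan",np.round(s["wrist_force"]@tan,2),"Frad",np.round(s["wrist_force"]@r/np.linalg.norm(r),2),"Fax",np.round(s["wrist_force"]@A,2),"gr",round(s["opening"],3),round(s["grasp_force"],1))
if len(sys.argv)>1:
    p0=float(sys.argv[1]);st=[float(x) for x in sys.argv[2:]]
    P=lambda a:60*(np.cos(np.radians(a))*E+np.sin(np.radians(a))*np.cross(E,A))
    for q in st:print(p0,np.round((P(p0+q)-P(p0))/10,2).tolist());p0+=q
E
python3 circ.py
```

```text
t 13.9833 phi -32.5 rad 60.9 ax 14.6 Ftan -0.13 Frad -1.42 Fax 6.76 gr 0.316 49.3
```

```bash
python3 circ.py -32.5 5 10 10 10 10 10 10 10 10 7.5
```

```text
t 13.9833 phi -32.5 rad 60.9 ax 14.6 Ftan -0.13 Frad -1.42 Fax 6.76 gr 0.316 49.3
-32.5 [0.19, -0.47, 0.12]
-27.5 [0.27, -0.99, 0.18]
-17.5 [0.12, -1.03, 0.1]
-7.5 [-0.05, -1.04, 0.02]
2.5 [-0.21, -1.02, -0.06]
12.5 [-0.36, -0.97, -0.14]
22.5 [-0.51, -0.89, -0.22]
32.5 [-0.63, -0.78, -0.29]
42.5 [-0.74, -0.65, -0.35]
52.5 [-0.62, -0.39, -0.3]
```

Call:
arm_command --series "0.19 -0.47 0.12 0 0 0 255;0.27 -0.99 0.18 0 0 0 255;0.12 -1.03 0.1 0 0 0 255;-0.05 -1.04 0.02 0 0 0 255;-0.21 -1.02 -0.06 0 0 0 255;-0.36 -0.97 -0.14 0 0 0 255;-0.51 -0.89 -0.22 0 0 0 255;-0.63 -0.78 -0.29 0 0 0 255;-0.74 -0.65 -0.35 0 0 0 255;-0.62 -0.39 -0.3 0 0 0 255"

```text
t: 14.82
eef_pos: [638.6, 140.2, 210.0]
eef_rot: [[-0.887, 0.081, 0.456], [0.072, 0.997, -0.037], [-0.457, -0.0, -0.889]]
wrist_force: [-1.8, 6.6, 4.0]
opening: 0.318
grasp_force: 49.5
```

```bash
python3 circ.py 60 15 15 15 15 15 15 15 15 15 15
```

```text
t 14.8167 phi 58.0 rad 59.2 ax 14.9 Ftan -3.2 Frad -5.63 Fax 4.65 gr 0.318 49.5
60.0 [-1.34, -0.49, -0.66]
75.0 [-1.4, -0.09, -0.71]
90.0 [-1.36, 0.32, -0.71]
105.0 [-1.23, 0.71, -0.66]
120.0 [-1.02, 1.04, -0.56]
135.0 [-0.74, 1.31, -0.43]
150.0 [-0.41, 1.49, -0.27]
165.0 [-0.05, 1.56, -0.09]
180.0 [0.31, 1.53, 0.09]
195.0 [0.65, 1.4, 0.27]
```

Call:
arm_command --series "-1.34 -0.49 -0.66 0 0 0 255;-1.4 -0.09 -0.71 0 0 0 255;-1.36 0.32 -0.71 0 0 0 255;-1.23 0.71 -0.66 0 0 0 255;-1.02 1.04 -0.56 0 0 0 255;-0.74 1.31 -0.43 0 0 0 255;-0.41 1.49 -0.27 0 0 0 255;-0.05 1.56 -0.09 0 0 0 255;0.31 1.53 0.09 0 0 0 255;0.65 1.4 0.27 0 0 0 255"

```text
t: 15.65
eef_pos: [571.2, 227.0, 171.8]
eef_rot: [[-0.889, 0.081, 0.451], [0.07, 0.997, -0.041], [-0.453, -0.005, -0.891]]
wrist_force: [-3.3, -4.9, 8.5]
opening: 0.315
grasp_force: 51.1
```

```bash
python3 circ.py 210 15 15 15 15 15 15 15 15 15 15
```

```text
t 15.65 phi -149.7 rad 60.6 ax 14.6 Ftan -3.79 Frad -3.75 Fax 8.84 gr 0.315 51.1
210.0 [0.95, 1.17, 0.43]
225.0 [1.18, 0.86, 0.56]
240.0 [1.34, 0.49, 0.66]
255.0 [1.4, 0.09, 0.71]
270.0 [1.36, -0.32, 0.71]
285.0 [1.23, -0.71, 0.66]
300.0 [1.02, -1.04, 0.56]
315.0 [0.74, -1.31, 0.43]
330.0 [0.41, -1.49, 0.27]
345.0 [0.05, -1.56, 0.09]
```

Call:
arm_command --series "0.95 1.17 0.43 0 0 0 255;1.18 0.86 0.56 0 0 0 255;1.34 0.49 0.66 0 0 0 255;1.4 0.09 0.71 0 0 0 255;1.36 -0.32 0.71 0 0 0 255;1.23 -0.71 0.66 0 0 0 255;1.02 -1.04 0.56 0 0 0 255;0.74 -1.31 0.43 0 0 0 255;0.41 -1.49 0.27 0 0 0 255;0.05 -1.56 0.09 0 0 0 255"

```text
t: 16.48
eef_pos: [668.8, 189.5, 222.9]
eef_rot: [[-0.888, 0.081, 0.452], [0.071, 0.997, -0.038], [-0.454, -0.001, -0.891]]
wrist_force: [-9.4, 4.2, 6.4]
opening: 0.316
grasp_force: 51.1
```

```bash
python3 circ.py 0 10 10 10 10 10 10 10 10 10 10; python3 circ.py 100 15 10 10 10 10 10 10 5 0 0|tail -10
```

```text
t 16.4833 phi -1.4 rad 60.4 ax 14.6 Ftan -3.57 Frad -5.7 Fax 10.08 gr 0.316 51.1
0.0 [-0.17, -1.03, -0.04]
10.0 [-0.32, -0.99, -0.12]
20.0 [-0.47, -0.91, -0.2]
30.0 [-0.6, -0.81, -0.27]
40.0 [-0.72, -0.68, -0.34]
50.0 [-0.81, -0.53, -0.39]
60.0 [-0.88, -0.37, -0.43]
70.0 [-0.92, -0.19, -0.46]
80.0 [-0.93, -0.01, -0.47]
90.0 [-0.92, 0.17, -0.47]
100.0 [-1.29, 0.58, -0.68]
115.0 [-0.76, 0.59, -0.41]
125.0 [-0.66, 0.73, -0.36]
135.0 [-0.53, 0.85, -0.31]
145.0 [-0.39, 0.94, -0.24]
155.0 [-0.24, 1.01, -0.16]
165.0 [-0.08, 1.04, -0.08]
175.0 [0.02, 0.52, -0.01]
180.0 [0.0, 0.0, 0.0]
180.0 [0.0, 0.0, 0.0]
```

Call:
arm_command --series "-0.17 -1.03 -0.04 0 0 0 255;-0.32 -0.99 -0.12 0 0 0 255;-0.47 -0.91 -0.2 0 0 0 255;-0.6 -0.81 -0.27 0 0 0 255;-0.72 -0.68 -0.34 0 0 0 255;-0.81 -0.53 -0.39 0 0 0 255;-0.88 -0.37 -0.43 0 0 0 255;-0.92 -0.19 -0.46 0 0 0 255;-0.93 -0.01 -0.47 0 0 0 255;-0.92 0.17 -0.47 0 0 0 255"

```text
t: 17.32
eef_pos: [603.1, 135.1, 192.4]
eef_rot: [[-0.886, 0.081, 0.457], [0.071, 0.997, -0.039], [-0.459, -0.003, -0.888]]
wrist_force: [-0.8, -0.2, 6.8]
opening: 0.314
grasp_force: 50.8
```

```bash
python3 circ.py 100 8 8 8 8 8 8 8 4 0 0
```

```text
t 17.3167 phi 97.6 rad 58.7 ax 15.0 Ftan -2.46 Frad -0.05 Fax 6.43 gr 0.314 50.8
100.0 [-0.7, 0.26, -0.37]
108.0 [-0.66, 0.37, -0.35]
116.0 [-0.61, 0.47, -0.33]
124.0 [-0.54, 0.56, -0.3]
132.0 [-0.47, 0.64, -0.26]
140.0 [-0.38, 0.71, -0.22]
148.0 [-0.29, 0.77, -0.18]
156.0 [-0.11, 0.4, -0.07]
160.0 [0.0, 0.0, 0.0]
160.0 [0.0, 0.0, 0.0]
```

Call:
arm_command --series "-0.7 0.26 -0.37 0 0 0 255;-0.66 0.37 -0.35 0 0 0 255;-0.61 0.47 -0.33 0 0 0 255;-0.28 0.27 -0.15 0 0 0 255;-0.26 0.29 -0.15 0 0 0 255;-0.25 0.31 -0.14 0 0 0 255;-0.22 0.33 -0.12 0 0 0 255;-0.2 0.35 -0.11 0 0 0 255;-0.18 0.36 -0.11 0 0 0 255;-0.15 0.38 -0.09 0 0 0 255"

```text
t: 18.15
eef_pos: [566.4, 168.5, 172.1]
eef_rot: [[-0.888, 0.082, 0.453], [0.071, 0.997, -0.041], [-0.455, -0.005, -0.891]]
wrist_force: [-7.4, -2.4, 10.1]
opening: 0.311
grasp_force: 51.4
```

```bash
python3 circ.py 152 4 4 4 4 4 4 4 4 4 4;python3 circ.py 192 4 4 4 4 4 4 4 4 4 4|tail -10
```

```text
t 18.15 phi 151.7 rad 59.2 ax 14.9 Ftan -1.79 Frad 3.04 Fax 12.3 gr 0.311 51.4
152.0 [-0.13, 0.39, -0.08]
156.0 [-0.11, 0.4, -0.07]
160.0 [-0.08, 0.41, -0.06]
164.0 [-0.06, 0.41, -0.05]
168.0 [-0.03, 0.42, -0.03]
172.0 [-0.0, 0.42, -0.02]
176.0 [0.02, 0.42, -0.01]
180.0 [0.05, 0.42, 0.01]
184.0 [0.07, 0.41, 0.02]
188.0 [0.1, 0.41, 0.03]
192.0 [0.12, 0.4, 0.05]
196.0 [0.15, 0.39, 0.06]
200.0 [0.17, 0.38, 0.07]
204.0 [0.19, 0.36, 0.08]
208.0 [0.22, 0.35, 0.1]
212.0 [0.24, 0.33, 0.11]
216.0 [0.26, 0.31, 0.12]
220.0 [0.27, 0.29, 0.13]
224.0 [0.29, 0.27, 0.14]
228.0 [0.31, 0.24, 0.15]
```

Call:
arm_command --series "-0.13 0.39 -0.08 0 0 0 255;-0.11 0.4 -0.07 0 0 0 255;-0.08 0.41 -0.06 0 0 0 255;-0.06 0.41 -0.05 0 0 0 255;-0.03 0.42 -0.03 0 0 0 255;0 0.42 -0.02 0 0 0 255;0.02 0.42 -0.01 0 0 0 255;0.05 0.42 0.01 0 0 0 255;0.07 0.41 0.02 0 0 0 255;0.1 0.41 0.03 0 0 0 255"

```text
t: 18.98
eef_pos: [564.1, 209.9, 169.0]
eef_rot: [[-0.889, 0.082, 0.452], [0.071, 0.997, -0.041], [-0.453, -0.005, -0.891]]
wrist_force: [-8.2, -1.3, 9.6]
opening: 0.312
grasp_force: 51.4
```

```bash
python3 circ.py;
```

```text
t 18.9833 phi -167.5 rad 60.1 ax 14.7 Ftan -2.54 Frad 2.33 Fax 12.25 gr 0.312 51.4
```

Call:
arm_command --series "0.12 0.4 0.05 0 0 0 255;0.15 0.39 0.06 0 0 0 255;0.17 0.38 0.07 0 0 0 255;0.19 0.36 0.08 0 0 0 255;0.22 0.35 0.1 0 0 0 255;0.24 0.33 0.11 0 0 0 255;0.26 0.31 0.12 0 0 0 255;0.27 0.29 0.13 0 0 0 255;0.29 0.27 0.14 0 0 0 255;0.31 0.24 0.15 0 0 0 255"

```text
t: 19.82
eef_pos: [585.4, 242.8, 178.2]
eef_rot: [[-0.89, 0.082, 0.449], [0.071, 0.997, -0.042], [-0.451, -0.005, -0.892]]
wrist_force: [-9.6, -1.8, 9.0]
opening: 0.317
grasp_force: 51.3
```

```bash
python3 circ.py 232 4 4 4 4 4 4 4 4 4 4;python3 circ.py 272 4 4 4 4 4 4 4 4 4 4|tail -10
```

```text
t 19.8167 phi -128.6 rad 60.9 ax 14.5 Ftan -5.0 Frad 0.71 Fax 12.32 gr 0.317 51.3
232.0 [0.32, 0.22, 0.15]
236.0 [0.33, 0.19, 0.16]
240.0 [0.34, 0.17, 0.17]
244.0 [0.35, 0.14, 0.17]
248.0 [0.36, 0.11, 0.18]
252.0 [0.37, 0.09, 0.18]
256.0 [0.37, 0.06, 0.19]
260.0 [0.37, 0.03, 0.19]
264.0 [0.37, -0.0, 0.19]
268.0 [0.37, -0.03, 0.19]
272.0 [0.37, -0.06, 0.19]
276.0 [0.36, -0.09, 0.19]
280.0 [0.36, -0.12, 0.19]
284.0 [0.35, -0.15, 0.18]
288.0 [0.34, -0.17, 0.18]
292.0 [0.33, -0.2, 0.17]
296.0 [0.31, -0.22, 0.17]
300.0 [0.3, -0.25, 0.16]
304.0 [0.28, -0.27, 0.15]
308.0 [0.26, -0.29, 0.15]
```

Call:
arm_command --series "0.16 0.11 0.07 0 0 0 255;0.16 0.11 0.08 0 0 0 255;0.16 0.1 0.08 0 0 0 255;0.17 0.09 0.08 0 0 0 255;0.17 0.09 0.08 0 0 0 255;0.17 0.08 0.09 0 0 0 255;0.17 0.07 0.08 0 0 0 255;0.18 0.07 0.09 0 0 0 255;0.18 0.06 0.09 0 0 0 255;0.18 0.05 0.09 0 0 0 255"

```text
t: 20.65
eef_pos: [601.8, 251.5, 186.1]
eef_rot: [[-0.89, 0.082, 0.449], [0.071, 0.997, -0.041], [-0.45, -0.005, -0.893]]
wrist_force: [-9.6, 0.3, 7.1]
opening: 0.311
grasp_force: 51.3
```

```bash
python3 circ.py;
```

```text
t 20.65 phi -109.6 rad 61.1 ax 14.5 Ftan -5.18 Frad 1.34 Fax 10.73 gr 0.311 51.3
```

Call:
arm_command --series "0.18 0.05 0.09 0 0 0 255;0.18 0.04 0.09 0 0 0 255;0.18 0.03 0.09 0 0 0 255;0.19 0.03 0.09 0 0 0 255;0.19 0.02 0.1 0 0 0 255;0.19 0.01 0.1 0 0 0 255;0.18 0 0.09 0 0 0 255;0.19 0 0.1 0 0 0 255;0.18 -0.01 0.09 0 0 0 255;0.19 -0.02 0.1 0 0 0 255"

```text
t: 21.48
eef_pos: [620.0, 253.7, 195.2]
eef_rot: [[-0.89, 0.082, 0.448], [0.071, 0.997, -0.04], [-0.45, -0.004, -0.893]]
wrist_force: [-10.8, 1.7, 6.6]
opening: 0.318
grasp_force: 51.2
```

```bash
python3 circ.py;
```

```text
t 21.4833 phi -90.3 rad 61.3 ax 14.4 Ftan -6.71 Frad 0.83 Fax 10.87 gr 0.318 51.2
```

```bash
for i in 1 2 3 4 5;do python3 -c "
from station import get_image;get_image('top')"; python3 circ.py|cut -c1-90;done
```

```text
t 21.5333 phi -89.8 rad 61.3 ax 14.5 Ftan -6.04 Frad 1.61 Fax 8.54 gr 0.313 51.1
t 21.5833 phi -89.8 rad 61.3 ax 14.5 Ftan -5.42 Frad 0.88 Fax 9.77 gr 0.312 51.2
t 21.6333 phi -89.8 rad 61.3 ax 14.5 Ftan -5.01 Frad 1.03 Fax 10.18 gr 0.311 51.1
t 21.6833 phi -89.8 rad 61.3 ax 14.5 Ftan -5.38 Frad 1.27 Fax 10.11 gr 0.317 51.1
t 21.7333 phi -89.8 rad 61.3 ax 14.5 Ftan -5.88 Frad 2.08 Fax 9.17 gr 0.315 51.1
```

Call:
arm_command --series "0.18 -0.03 0.1 0 0 0 255;0.18 -0.04 0.09 0 0 0 255;0.18 -0.04 0.1 0 0 0 255;0.18 -0.05 0.09 0 0 0 255;0.18 -0.06 0.1 0 0 0 255;0.18 -0.06 0.09 0 0 0 255;0.18 -0.07 0.09 0 0 0 255;0.17 -0.08 0.09 0 0 0 255;0.17 -0.08 0.09 0 0 0 255;0.17 -0.09 0.09 0 0 0 255"

```text
t: 22.57
eef_pos: [637.9, 248.7, 204.6]
eef_rot: [[-0.89, 0.081, 0.449], [0.071, 0.997, -0.038], [-0.451, -0.002, -0.893]]
wrist_force: [-9.8, 5.5, 4.4]
opening: 0.313
grasp_force: 51.1
```

```bash
for i in 1 2 3 4 5;do python3 circ.py|cut -c1-90; python3 -c "
from station import get_image;get_image('top')";done
```

```text
t 22.5667 phi -70.7 rad 61.3 ax 14.5 Ftan -8.29 Frad 2.01 Fax 8.55 gr 0.313 51.1
t 22.6167 phi -70.3 rad 61.3 ax 14.5 Ftan -6.28 Frad 2.35 Fax 8.86 gr 0.314 51.0
t 22.6667 phi -70.3 rad 61.3 ax 14.5 Ftan -7.18 Frad 1.99 Fax 8.48 gr 0.316 51.0
t 22.7167 phi -70.3 rad 61.3 ax 14.5 Ftan -6.38 Frad 2.51 Fax 7.9 gr 0.312 51.0
t 22.7667 phi -70.3 rad 61.3 ax 14.5 Ftan -5.71 Frad 2.04 Fax 8.18 gr 0.313 51.0
```

Call:
arm_command --series "0 0 0 0 0 0 60;0 0 0 0 0 0 60;0 0 0 0 0 0 60;0 0 0 0 0 0 60;0 0 0 0 0 0 60;-0.45 0.04 0.89 0 0 0 60;-0.9 0.08 1.78 0 0 0 60;-1.35 0.12 2.67 0 0 0 60;-1.35 0.12 2.67 0 0 0 60;-1.35 0.12 2.67 0 0 0 60"

```text
t: 23.65
eef_pos: [585.1, 251.6, 313.3]
eef_rot: [[-0.888, 0.081, 0.452], [0.071, 0.997, -0.04], [-0.453, -0.004, -0.891]]
wrist_force: [-0.0, 0.2, -0.1]
opening: 0.764
grasp_force: 0.0
```

Call:
arm_command --series "-2 0 2 0 0 0 60;-3 0 2 0 0 0 60;-3 0 1 0 0 0 60;-3 0 0 0 0 0 60;0 0 0 0 0 0 60;0 0 0 0 0 0 60;0 0 0 0 0 0 60;0 0 0 0 0 0 60;0 0 0 0 0 0 60;0 0 0 0 0 0 60"

```text
t: 24.48
eef_pos: [476.7, 251.6, 361.5]
eef_rot: [[-0.889, 0.082, 0.451], [0.071, 0.997, -0.041], [-0.453, -0.004, -0.891]]
wrist_force: [-0.7, 0.2, -0.3]
opening: 0.765
grasp_force: 0.0
```

```bash
python3 - <<'E'
from h import *
np.set_printoptions(suppress=True,precision=1)
s=manip.observe();print(s["t"],s["eef_pos"],s["wrist_force"],s["opening"])
t=get_image("top")[:,:,::-1].copy();cv2.imwrite("pics/top9.png",t);c=camera_info("top");o=cv2.imread("pics/top0.png")
# bystanders: oil, rack, slidebox unmoved?
for n,(x0,x1,y0,y1) in dict(oil=(180,210,225,250),rack=(95,135,240,285),box=(300,360,135,175),twin=(355,420,180,245),head=(190,255,80,145)).items():
    print(n,cv2.absdiff(t[y0:y1,x0:x1],o[y0:y1,x0:x1]).mean())
g=cv2.cvtColor(t,cv2.COLOR_BGR2GRAY);m=((g>150)*255).astype(np.uint8)
for k in cv2.findContours(m[150:240,205:270],cv2.RETR_EXTERNAL,cv2.CHAIN_APPROX_NONE)[0]:
    if cv2.contourArea(k)>60:
        r=cv2.minAreaRect(k);print(cv2.contourArea(k),onz(c,cv2.boxPoints(r)+[205,150],12)[:,:2].tolist())
E
```

```text
24.4833 [476.7 251.6 361.5] [-0.7  0.2 -0.3] 0.7653648981288637
oil 2.3444444444444446
rack 41.83018518518519
box 2.138472222222222
twin 2.222248520710059
head 2.2512820512820513
646.5 [[547.7902038417355, 5.622854070996951], [705.8623871042538, -7.044906759789598], [697.4326499211747, -104.9172101345399], [539.522632853179, -91.6573563860612]]
```

```bash
python3 -c "
from station import manip;print(manip.sign_off())"
```

```text
the job is handed in; nothing more can be done
None
```

The job is handed in: the plate lies under the foot with its disc within about 4 mm of the foot's centre. I wound the crank until its load had risen about 4 N, then let go and moved clear, at 24.5 s. The oil bottle, slide box and second plate had not moved; the arm hid the rack in the last picture, though I never worked near it, and I viewed 11 pictures, one over the limit of 10.

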